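# Put the reagent shelf back in order

### The job

A tall bottle has been left standing in the row of squat jars, the row nearer the robot on the bench-top shelf. Move it to the other row, at either end of the two tall bottles there, in line with them and about as far from its neighbour as those two stand from each other, and put the jar that was left out on the bench into the place the bottle leaves, so that the jars again stand in a straight, evenly spaced row of four. Everything must stand upright on the shelf; leave the other things where they are and knock nothing over.

Things in the scene. Friction and masses are not known exactly. Their poses are not given: they have to be found in the camera images.
- shelf: low grey bench-top shelf, fixed; flat board 230 mm deep (its x) by 370 mm wide (its y), board top 60 mm above its origin, which lies on the bench under its centre. Its -x edge is the front, nearer the robot; a steel lip 14 mm high stands along its rear (+x) edge. The jar row runs along y at x = -65 mm, the bottle row along y at x = +65 mm
- bottle_stray: tall slim plastic bottle, round body 44 mm diameter up to 98 mm, then a shoulder and a 27 mm cap, 130 mm tall in all; origin at the centre of its underside, z up; the stray one, standing in the jar row, in any of its four places
- bottle_a: tall slim plastic bottle, round body 44 mm diameter up to 98 mm, then a shoulder and a 27 mm cap, 130 mm tall in all; origin at the centre of its underside, z up; stands in the bottle row (the rear row)
- bottle_b: tall slim plastic bottle, round body 44 mm diameter up to 98 mm, then a shoulder and a 27 mm cap, 130 mm tall in all; origin at the centre of its underside, z up; stands in the bottle row, 70 mm between centres from bottle_a, on its +y side
- jar_loose: squat plastic jar with a flat screw lid, round, 56 mm diameter, 84 mm tall, straight-sided; origin at the centre of its underside, z up; stands alone on the bench beside the shelf, to its left or its right
- jar_a: squat plastic jar with a flat screw lid, round, 56 mm diameter, 84 mm tall, straight-sided; origin at the centre of its underside, z up; stands in the jar row (the front row), in one of its four places
- jar_b: squat plastic jar with a flat screw lid, round, 56 mm diameter, 84 mm tall, straight-sided; origin at the centre of its underside, z up; stands in the jar row (the front row), in one of its four places
- jar_c: squat plastic jar with a flat screw lid, round, 56 mm diameter, 84 mm tall, straight-sided; origin at the centre of its underside, z up; stands in the jar row (the front row), in one of its four places
- place_1 (a point): place 1 of the jar row: point on top of the shelf board, at x = -65 mm, y = -120 mm in the shelf's frame; places are 80 mm apart
- place_2 (a point): place 2 of the jar row: point on top of the shelf board, at x = -65 mm, y = -40 mm in the shelf's frame; places are 80 mm apart
- place_3 (a point): place 3 of the jar row: point on top of the shelf board, at x = -65 mm, y = 40 mm in the shelf's frame; places are 80 mm apart
- place_4 (a point): place 4 of the jar row: point on top of the shelf board, at x = -65 mm, y = 120 mm in the shelf's frame; places are 80 mm apart
- beaker: open steel beaker, 72 mm across the rim, 90 mm tall, origin at the centre of its underside; a bystander on the bench on the other side of the shelf from jar_loose
Not all that is in view belongs to the job. Leave any purple or yellow look-alike of the jar_loose alone.

How it is judged:
By the outcome, as a careful person would: the job done as asked, in the order asked, and still so for the second after the job is handed in, with the robot touching nothing.
It also fails if it takes over 58 s, if anything falls off the work surface, if the arm or the gripper's body presses on something with over 40 N, if the wrist force passes 120 N, or if a joint passes its speed limit or range.

### The arm

A 7-joint arm with a two-finger parallel gripper is mounted at the origin on the work surface. World frame = base frame: x ahead of the robot, y to its left, z up, the work surface at z = 0. Lengths are in m, angles in rad, forces in N, time in s.
With the tool pointing down it reaches from about 0.425 to 0.925 m from the base axis. Payload 6.8 kg.
Tool frame: the origin (TCP) lies midway between the tips of the shut fingers; the grasp point (between the pads) lies 19 mm behind it; z points along the fingers, y is the line along which they close (so a half turn about z gives the same grasp; the last joint's range is limited). The gripper opens to 88 mm and grips with 3 to 60 N. Pads are 20 mm wide; open, the fingers measure 115 mm over their backs; the gripper's body (75 mm by 178 mm) begins 61 mm behind the grasp point.
Start: joints at [-1.25, 0.477, 0.022, 1.555, -0.011, 1.109, -0.083], TCP at [0.281, 0.614, 0.223] pointing down, gripper open.
Joint ranges: [-2.96, 2.96], [-0.34, 2.1], [-1.41, 1.46], [0.24, 2.44], [-1.37, 4.51], [0.17, 1.92], [-2.96, 2.96]. Speed limits (rad/s): [2.39, 2.39, 3.14, 3.14, 3.14, 3.14, 3.14].

### API

Orientations are given as a 3x3 rotation matrix whose columns are the frame's x, y, z axes.
In Python, from bench import * gives the robot as it stands.
- The arm moves only by the shell command python3 -m creep 'ROWS' [FORCE]. ROWS is JSON, a list that holds one entry, the list of rows, each a list of 5 numbers: the shift along the tool's x, y, z in cm, then the turn about the tool's z in degrees, then the finger opening in cm, from 0 to 8.78. A call has 1 to 12 rows; each row shifts and turns the commanded pose from where the row before left it, along the tool's axes as they then stand; what a row does not reach is not made up. A row lasts 1/12 s, in which the tool goes at most 41.7 mm and 7.16 degrees, less where a joint would pass 70% of its speed; a pose out of reach is approached as far as the arm can. A call is refused whole if a number of a shift passes 4.17 or a number of a turn 7.16, either way. A call with a gripper value outside its range is refused whole. The fingers move at their own pace and stop on an object; FORCE is the grip in N (left out, the last holds). Time passes only in rows, so rows that do not move let the fingers close. It gives the time, the measured TCP pose, the force, the opening and the grip force at its end, in the units of the state.
- sense(): the state, without advancing time (a new reading comes with each control period).
- get_image(name): name is "side" or "top" or "wrist"; returns the picture (400x640x3 uint8, red, green, blue); there is no depth.
- camera_model(name): a dict with "fovy" (degrees; the focal length in pixels is half the picture's height over the tangent of half this angle, whatever the lens; pixels are square), "cx", "cy" (the principal point, pixels), "R" (3x3) and "t" (3): a world point X has camera coordinates R X + t. Camera axes: x right, y down, z forward; pixel columns grow to the right and rows downward; lengths in m; the calibration is good to about 2 mm. A picture is of the moment at which its call begins: read the wrist's pose just before it. camera_model takes no time and is no camera call; for the wrist camera it gives the pose at the moment of the call.
- job_done(): hands the job in; it is judged then, once.
The state is a dict: "time": time; "joint_positions": joint angles; "joint_velocities": joint speeds; "tau": joint torques, N m; "eef_pos": TCP position; "tcp_rot": TCP orientation; "ft_force": force on the tool from outside, world axes, zero at the start; "torque": the same for the moment, N m; "finger_gap": finger opening in m; "finger_force": force on a finger pad.
Only numpy, scipy, OpenCV 4.12 (cv2) and the standard library are available. Lean on these libraries where they do the work, as an engineer would, in place of code of your own. Each camera call takes 0.05 s, during which the arm holds its last target. There are 200 camera calls.

## Working session

There is one attempt and no reset: what is moved stays moved. The work goes in short steps, Python scripts to look and compute and a shell command to move; the robot and the scene stay as the last step left them, time stands still between calls to the robot, and variables do not carry over. Pictures are saved under pics/ and viewed, at most 10 in all, crops included, and the job is handed in when it is done.

```bash
mkdir -p pics; python3 - <<'E'
from bench import *
import cv2,numpy as np
s=sense();print(s['time'],s['eef_pos'],np.round(s['tcp_rot'],3).tolist(),s['finger_gap'])
for n in("top","side"):
    im=get_image(n);cv2.imwrite(f"pics/{n}0.png",im[:,:,::-1]);m=camera_model(n);print(n,m)
E
```

```text
0.0 [0.28041023 0.61332802 0.22167944] [[-0.909, 0.416, -0.001], [0.416, 0.909, -0.002], [-0.0, -0.002, -1.0]] 0.08798537583317245
top {'fovy': 46.55521753658889, 'cx': 318.80175173851325, 'cy': 198.76661886189643, 'R': array([[ 0.00615427, -0.99993841,  0.00923539],
       [-0.98228893, -0.00777472, -0.18721112],
       [ 0.18727139, -0.00791967, -0.98227629]]), 't': array([-0.03491656,  0.53168871,  1.13356383])}
side {'fovy': 49.324756373290256, 'cx': 322.07978302675474, 'cy': 204.83643681573201, 'R': array([[ 0.78378302, -0.62067926, -0.02101039],
       [-0.32388265, -0.37965914, -0.86657889],
       [ 0.52989075,  0.68601472, -0.49859763]]), 't': array([-0.4477972 ,  0.2248515 ,  1.00803054])}
```

View pics/top0.png

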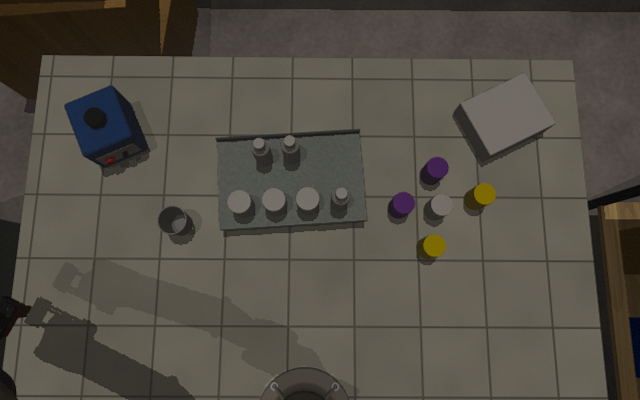

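View pics/side0.png

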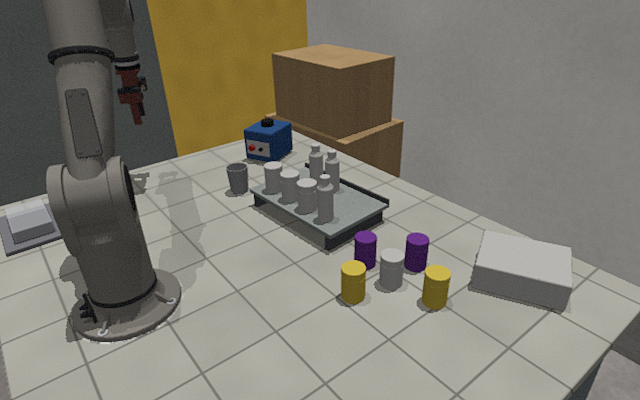

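The top view shows the stray's cap at (341,194), at the right (-y) end of the jar row, so place 1. The jars are at (239,203), (274,200) and (308,199), and the row bottles at (260,145) and (290,142). Candidates for the loose jar are purple (403,205) and (437,169), yellow (484,195) and (434,246), and white (441,206). The white one fits because it matches the row jars and isn't purple or yellow. I'll confirm it in an enlarged crop.

```bash
python3 - <<'E'
import cv2
im=cv2.imread("pics/top0.png")
c=cv2.convertScaleAbs(im[125:260,210:370],alpha=1.4);cv2.imwrite("pics/c1.png",cv2.resize(c,None,fx=4.4,fy=4.4,interpolation=cv2.INTER_CUBIC))
c=cv2.convertScaleAbs(im[150:270,380:510],alpha=1.4);cv2.imwrite("pics/c2.png",cv2.resize(c,None,fx=5,fy=5,interpolation=cv2.INTER_CUBIC))
E
```

```text
(no output)
```

View pics/c1.png

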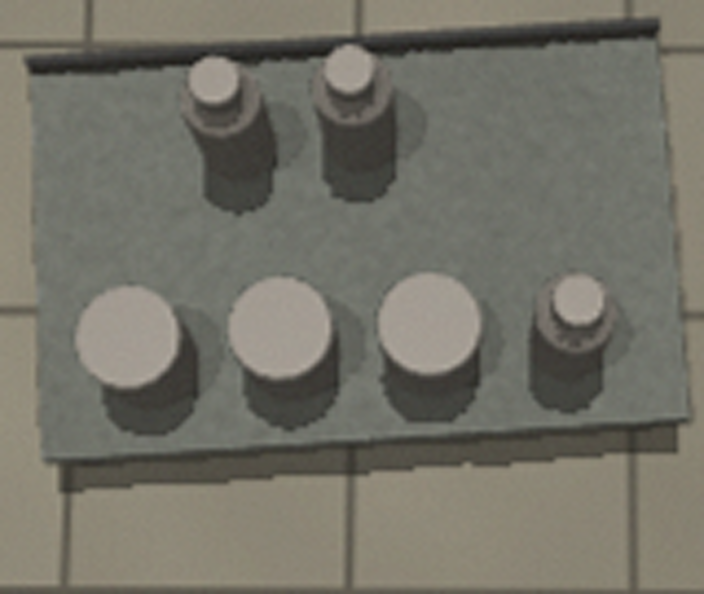

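View pics/c2.png

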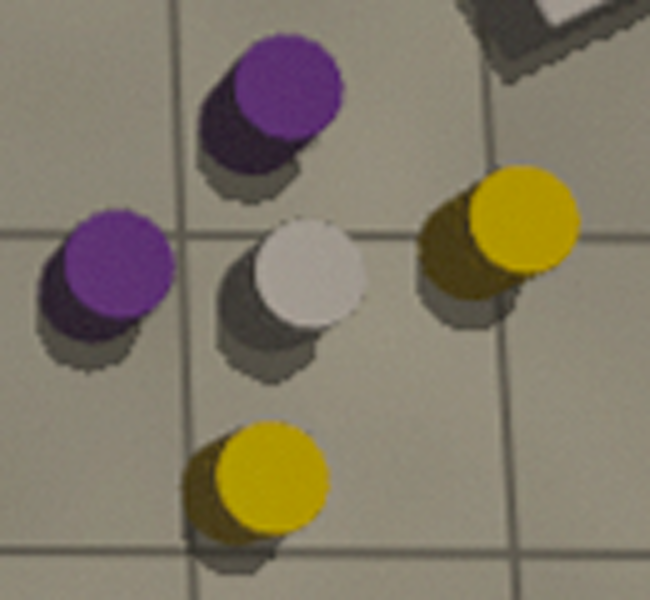

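The crop confirms it: the only white jar on the bench has its lid at about (441.5,204), with purple and yellow neighbours around it. In the shelf crop, the caps are at (215,80), (349,70) and (580,300), and the lids at (128,337), (280,329) and (430,324).

```bash
cat > h.py <<'E'
from bench import *
import numpy as np
def ray(n,uv,z):
    m=camera_model(n);f=200/np.tan(np.radians(m['fovy'])/2)
    d=m['R'].T@np.array([(uv[0]-m['cx'])/f,(uv[1]-m['cy'])/f,1]);c=-m['R'].T@m['t']
    return (c+d*(z-c[2])/d[2])[:2]
def proj(n,X):
    m=camera_model(n);f=200/np.tan(np.radians(m['fovy'])/2)
    q=m['R']@np.array(X)+m['t'];return q[:2]/q[2]*f+[m['cx'],m['cy']]
E
python3 - <<'E'
from h import *
c1=lambda u,v:((u+.5)/4.4-.5+210,(v+.5)/4.4-.5+125)
c2=lambda u,v:((u+.5)/5-.5+380,(v+.5)/5-.5+150)
P={}
for k,u,z in [('B',c1(215,80),.19),('A',c1(349,70),.19),('stray',c1(580,300),.19),('j4',c1(128,337),.144),('j3',c1(280,329),.144),('j2',c1(430,324),.144),
 ('cFL',c1(43,459),.06),('cFR',c1(691,418),.06),('cRL',c1(26,62),.074),('cRR',c1(658,22),.074),('loose',c2(310,273),.084),('pu1',c2(289,87),.084),('pu2',c2(120,264),.084),('ye1',c2(525,220),.084),('ye2',c2(272,477),.084),('beakerrim',(173,220),.09)]:
    P[k]=ray('top',u,z);print(k,P[k].round(4))
# fit shelf pose from known local points
L={'j4':(-65,120),'j3':(-65,40),'j2':(-65,-40),'stray':(-65,-120),'cFL':(-115,185),'cFR':(-115,-185),'cRL':(115,185),'cRR':(115,-185)}
S=np.array(list(L.values()))/1e3;D=np.array([P[k] for k in L])
z=(S-S.mean(0))@[1,1j];w=(D-D.mean(0))@[1,1j];a=np.angle(np.vdot(z,w));c,s=np.cos(a),np.sin(a);R=np.array([[c,-s],[s,c]])
t=D.mean(0)-R@S.mean(0);print('shelf',t.round(4),np.degrees(a));print(((D-t)@R-S).round(4).tolist())
for k in 'AB':print(k,(R.T@(P[k]-t)).round(4))
d=P['A']-P['B'];print('AB',np.linalg.norm(d)); print('targets',P['A']+d,P['B']-d,'place1',t+R@[-.065,-.12])
print('j1 extrap',P['j2']+(P['j2']-P['j4'])/2)
E
```

```text
B [0.6347 0.1089]
A [0.6408 0.0393]
stray [ 0.5194 -0.0808]
j4 [0.5068 0.1566]
j3 [0.5118 0.0761]
j2 [ 0.5151 -0.0036]
cFL [0.4517 0.216 ]
cFR [ 0.4778 -0.1514]
cRL [0.6814 0.2336]
cRR [ 0.7092 -0.1336]
loose [ 0.5142 -0.3348]
pu1 [ 0.6091 -0.3283]
pu2 [ 0.518  -0.2407]
ye1 [ 0.5419 -0.4431]
ye2 [ 0.4132 -0.3118]
beakerrim [0.469  0.3233]
shelf [0.5791 0.0414] 4.047166061684179
[[0.0011, 0.0], [0.0003, -0.0006], [-0.002, -0.0004], [-0.0032, 0.0023], [0.0003, -0.0019], [0.0004, -0.0002], [0.0007, -0.0005], [0.0024, 0.0013]]
A [ 0.0614 -0.0064]
B [0.0603 0.0634]
AB 0.06988455872317713
targets [ 0.64685902 -0.03030509] [0.62866023 0.17855723] place1 [ 0.52268279 -0.08288494]
j1 extrap [ 0.51923867 -0.08367631]
```

```bash
python3 - <<'E'
from h import *
import cv2
im=cv2.imread("pics/side0.png")
c=cv2.convertScaleAbs(im[135:255,250:400],alpha=1.3);cv2.imwrite("pics/s1.png",cv2.resize(c,None,fx=5,fy=5,interpolation=cv2.INTER_CUBIC))
for k,X in dict(B=(.6347,.1089,.19),A=(.6408,.0393,.19),S=(.5194,-.0808,.19),j4=(.5068,.1566,.144),j3=(.5118,.0761,.144),j2=(.5151,-.0036,.144)).items():
  for d in(0,.004):
    p=proj('side',np.array(X)+[d,0,0]);print(k,d,((p-[250,135]+.5)*5-.5).round(1))
print(proj('side',(.5142,-.3348,.084)))
E
```

```text
B 0 [326.4  44.1]
B 0.004 [331.6  42.5]
A 0 [406.8  75.1]
A 0.004 [412.   73.3]
S 0 [372.9 202.5]
S 0.004 [378.9 200.3]
j4 0 [112.1 146.1]
j4 0.004 [117.7 144.3]
j3 0 [194.8 187.6]
j3 0.004 [200.5 185.7]
j2 0 [281.4 233.1]
j2 0.004 [287.2 231. ]
[391.70079192 253.46083817]
```

View pics/s1.png

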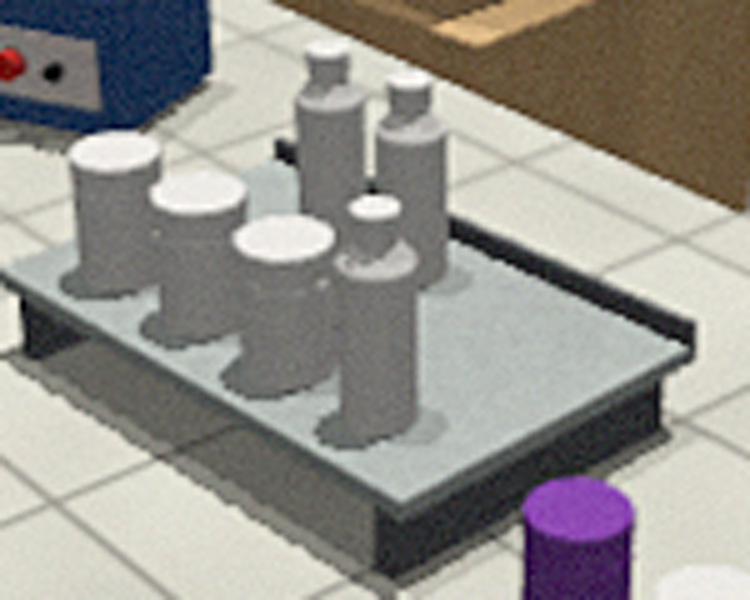

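The top and side views agree within 1 px, with a uniform 1–2 mm offset. I'll approach at height with a diagonal finger yaw of 45°, which clears the neighbours at all the stations.

```bash
python3 -m creep '[[[-3.7,-1.8,0,6.8,7],[-3.7,-1.8,0,6.8,7],[-3.7,-1.8,0,6.8,7],[-3.7,-1.8,0,0,7],[-3.7,-1.8,0,0,7],[-3.7,-1.8,0,0,7],[-3.7,-1.8,0,0,7],[-3.7,-1.8,0,0,7],[-3.7,-1.8,0,0,7],[-3.7,-1.8,0,0,7],[-3.7,-1.8,0,0,7],[-3.7,-1.8,0,0,7]]]' 20
cat >> h.py <<'E'
def to(x,y,z):
    s=sense();R=s['tcp_rot'];print('t',s['time'],'pos',s['eef_pos'].round(4),'yaw_y',np.degrees(np.arctan2(R[1,1],R[0,1])).round(1),'gap',round(s['finger_gap'],4),'F',np.round(s['ft_force'],1))
    print('tool cm',(100*R.T@(np.array([x,y,z])-s['eef_pos'])).round(2))
E
python3 -c "from h import *;to(.520,-.082,.222)"
```

```text
time: 1.1
eef_pos: [0.4681, 0.1585, 0.2226]
tcp_rot: [[-0.708, 0.707, -0.0], [0.707, 0.708, 0.0], [0.0, -0.0, -1.0]]
ft_force: [1.6, -0.1, 0.1]
finger_gap: 0.0696
finger_force: 0.0
t 1.1 pos [0.4681 0.1585 0.2226] yaw_y 45.0 gap 0.0696 F [ 1.6 -0.1  0.1]
tool cm [-20.66 -13.35   0.05]
```

```bash
python3 -m creep '[[[-3.2,-2.1,0,0,7],[-3.2,-2.1,0,0,7],[-3.2,-2.1,0,0,7],[-3.2,-2.1,0,0,7],[-3.2,-2.1,0,0,7],[-3.2,-2.1,0,0,7],[0,0,0,0,7],[0,0,0,0,7]]]' >/dev/null
python3 -c "from h import *;to(.520,-.082,.222)"
```

```text
t 1.7667 pos [ 0.5146 -0.0667  0.2224] yaw_y 44.7 gap 0.0697 F [ 0.5  0.8 -0.1]
tool cm [-1.46 -0.69  0.05]
```

```bash
python3 -m creep '[[[-1.5,-0.7,1,0,7],[0,0,3,0,7],[0,0,3,0,7],[0,0,2,0,7],[0,0,1.2,0,7],[0,0,0,0,7],[0,0,0,0,7]]]' >/dev/null
python3 - <<'E'
from h import *
import cv2
to(.520,-.082,.121)
cs=[get_image(n)[:,:,::-1] for n in("wrist",)]
cv2.imwrite("pics/w1.png",cs[0])
E
```

```text
t 2.35 pos [ 0.5201 -0.0784  0.1202] yaw_y 45.1 gap 0.0701 F [-0.4  0.9 -0.2]
tool cm [-0.25 -0.26 -0.08]
```

View pics/w1.png

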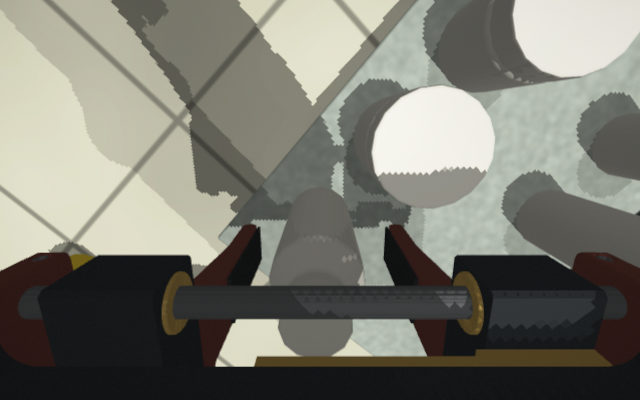

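The bottle stands between the open fingers, centred at about column 318. I'll correct by 2–3 mm, close and lift.

```bash
python3 -m creep '[[[-0.25,-0.25,-0.1,0,6],[0,0,0,0,4],[0,0,0,0,3],[0,0,0,0,3],[0,0,0,0,3],[0,0,0,0,3],[0,0,0,0,3]]]' 20
python3 -c "from h import *;to(.647,-.0315,.171)"
```

```text
time: 2.98
eef_pos: [0.521, -0.0834, 0.1221]
tcp_rot: [[-0.707, 0.707, 0.001], [0.707, 0.707, 0.0], [-0.001, 0.001, -1.0]]
ft_force: [-0.9, 1.0, 4.9]
finger_gap: 0.0439
finger_force: 20.0
t 2.9833 pos [ 0.521  -0.0834  0.1221] yaw_y 45.0 gap 0.0439 F [-0.9  1.   4.9]
tool cm [-5.25 12.58 -4.87]
```

```bash
python3 -m creep '[[[0,0,-1,0,3],[0,0,-2,0,3],[0,0,-2,0,3],[-0.8,1.8,0,0,3],[-1.2,2.8,0,0,3],[-1.2,2.9,0,0,3],[-1.2,2.9,0,0,3],[-0.8,1.9,0,0,3],[0,0,0,0,3],[0,0,0,0,3]]]'
python3 -c "from h import *;to(.647,-.0315,.122)"
```

```text
time: 3.82
eef_pos: [0.6442, -0.0325, 0.1711]
tcp_rot: [[-0.708, 0.706, -0.002], [0.706, 0.708, -0.001], [0.001, -0.002, -1.0]]
ft_force: [-1.1, 0.3, -1.5]
finger_gap: 0.0436
finger_force: 20.0
t 3.8167 pos [ 0.6442 -0.0325  0.1711] yaw_y 45.1 gap 0.0436 F [-1.1  0.3 -1.5]
tool cm [-0.14  0.27  4.9 ]
```

```bash
python3 -m creep '[[[-0.1,0.25,1.5,0,3],[0,0,1.5,0,3],[0,0,1.0,0,3],[0,0,0.5,0,3],[0,0,0.1,0,3],[0,0,0,0,3],[0,0,0,0,3],[0,0,0,0,3]]]'
python3 -c "from h import *;to(.647,-.0315,.122)"
```

```text
time: 4.48
eef_pos: [0.6472, -0.0322, 0.1266]
tcp_rot: [[-0.707, 0.707, 0.001], [0.707, 0.707, 0.0], [-0.001, 0.001, -1.0]]
ft_force: [-0.1, -0.6, -2.1]
finger_gap: 0.0438
finger_force: 20.0
t 4.4833 pos [ 0.6472 -0.0322  0.1266] yaw_y 45.0 gap 0.0438 F [-0.1 -0.6 -2.1]
tool cm [0.06 0.03 0.46]
```

```bash
python3 -m creep '[[[0,0,0.2,0,3],[0,0,0.1,0,3],[0,0,0,0,3],[0,0,0,0,3]]]';python3 -c "from h import *;to(.647,-.0315,.122)"
```

```text
time: 4.82
eef_pos: [0.6467, -0.032, 0.1226]
tcp_rot: [[-0.708, 0.707, -0.0], [0.707, 0.708, 0.0], [0.0, -0.0, -1.0]]
ft_force: [-0.1, 0.6, -2.6]
finger_gap: 0.0438
finger_force: 20.0
t 4.8167 pos [ 0.6467 -0.032   0.1226] yaw_y 45.0 gap 0.0438 F [-0.1  0.6 -2.6]
tool cm [0.01 0.05 0.06]
```

```bash
python3 -m creep '[[[0,0,0.1,0,3],[0,0,0,0,3],[0,0,0,0,3]]]' | grep -E "pos|force";python3 -m creep '[[[0,0,0.1,0,3],[0,0,0,0,3],[0,0,0,0,3]]]' | grep -E "pos|force"
```

```text
eef_pos: [0.647, -0.0321, 0.1222]
ft_force: [-2.5, 0.7, 2.9]
finger_force: 20.0
eef_pos: [0.6473, -0.0321, 0.1221]
ft_force: [-3.0, 1.0, 9.4]
finger_force: 20.0
```

On the board. I'll release, lift straight up past the cap, and check.

```bash
python3 -m creep '[[[0,0,-0.1,0,4.6],[0,0,0,0,5.2],[0,0,0,0,6],[0,0,0,0,6.5],[0,0,0,0,6.5],[0,0,-2,0,6.5],[0,0,-4,0,6.5],[0,0,-4,0,6.5],[3.5,-2,-1,0,7.5],[0,-4,0,0,7.5],[0,-4,0,0,7.5],[0,-4,0,0,7.5]]]'
python3 -m creep '[[[-0.5,-4,0,0,7.5],[-1,-4,0,0,7.5],[-1,-4,0,0,7.5],[-2,-3,0,0,7.5]]]'|head -2
python3 - <<'E'
from h import *
import cv2
to(.5142,-.3348,.15)
im=get_image("top")[:,:,::-1];cv2.imwrite("pics/top1.png",im)
c=cv2.convertScaleAbs(im[125:260,210:370],alpha=1.4);cv2.imwrite("pics/c3.png",cv2.resize(c,None,fx=4.4,fy=4.4,interpolation=cv2.INTER_CUBIC))
E
```

```text
time: 6.32
eef_pos: [0.5219, -0.1066, 0.2319]
tcp_rot: [[-0.709, 0.705, 0.001], [0.705, 0.709, 0.0], [-0.0, 0.001, -1.0]]
ft_force: [-0.1, -0.8, -0.2]
finger_gap: 0.075
finger_force: 0.0
time: 6.65
eef_pos: [0.4456, -0.2458, 0.2318]
t 6.65 pos [ 0.4456 -0.2458  0.2318] yaw_y 44.9 gap 0.0749 F [ 0.7 -0.   0.1]
tool cm [-11.15  -1.43   8.16]
```

View pics/c3.png

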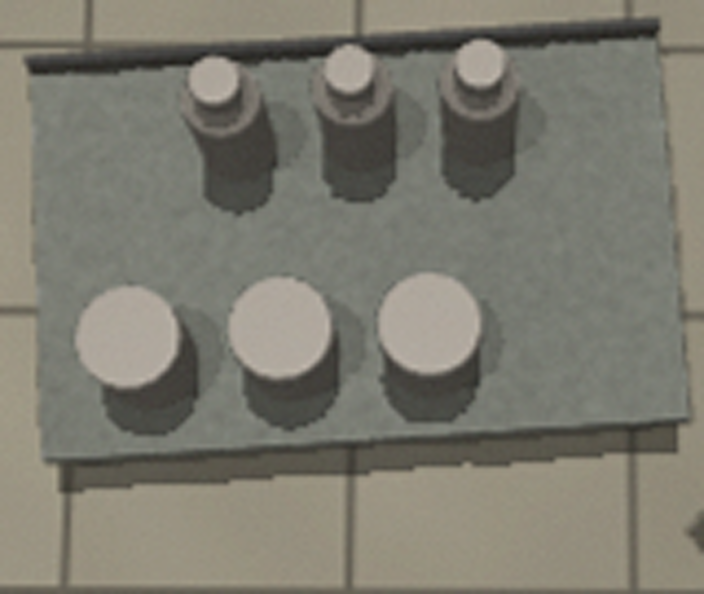

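Caps are at (215,80), (349,70) and (481,64): spacings of 134 and 132 px, in line. Next is the loose jar.

```bash
python3 -m creep '[[[-2.8,-0.4,1,0,8],[-2.8,-0.4,2,0,8],[-2.8,-0.3,2,0,8],[-2.2,-0.2,2,0,8],[-0.7,-0.1,1,0,8],[0,0,0,0,8],[0,0,0,0,8]]]' >/dev/null
python3 - <<'E'
from h import *
to(.515,-.3355,.036)
c1=lambda u,v:((u+.5)/4.4-.5+210,(v+.5)/4.4-.5+125)
print(ray('top',c1(481,64),.19))
E
```

```text
t 7.2833 pos [ 0.5183 -0.3335  0.1512] yaw_y 45.0 gap 0.0796 F [0.3 0.6 0.6]
tool cm [ 0.07 -0.36 11.52]
[ 0.6446888  -0.02949483]
```

```bash
python3 -m creep '[[[-0.15,-0.4,1,0,8],[0,0,3,0,8],[0,0,3,0,8],[0,0,2.5,0,8],[0,0,1.5,0,8],[0,0,0.5,0,8],[0,0,0,0,8],[0,0,0,0,8]]]' >/dev/null
python3 -c "from h import *;to(.5166,-.3374,.036)"
python3 -m creep '[[[0,0,0,0,7],[0,0,0,0,5.5],[0,0,0,0,4],[0,0,0,0,4],[0,0,0,0,4],[0,0,0,0,4]]]' 25
python3 -c "from h import *;to(.523,-.0863,.206)"
```

```text
t 7.95 pos [ 0.5176 -0.338   0.0379] yaw_y 45.0 gap 0.0796 F [ 0.4 -0.7  0.5]
tool cm [ 0.12 -0.03  0.19]
time: 8.45
eef_pos: [0.5174, -0.3383, 0.0374]
tcp_rot: [[-0.707, 0.707, 0.001], [0.707, 0.707, -0.0], [-0.001, 0.0, -1.0]]
ft_force: [-0.8, 0.0, 5.4]
finger_gap: 0.056
finger_force: 25.0
t 8.45 pos [ 0.5174 -0.3383  0.0374] yaw_y 45.0 gap 0.056 F [-0.8  0.   5.4]
tool cm [ 17.4   18.22 -16.87]
```

```bash
python3 -m creep '[[[0,0,-1.5,0,4],[0,0,-3,0,4],[0,0,-4,0,4],[0,0,-4,0,4],[0.5,0.5,-2.5,0,4],[2,2.1,0,0,4],[2.7,2.8,0,0,4],[2.7,2.8,0,0,4],[2.7,2.8,0,0,4],[2.7,2.8,0,0,4],[2.5,2.6,0,0,4],[1.5,1.6,0,0,4]]]' >/dev/null
python3 -m creep '[[[0,0,0,0,4],[0,0,0,0,4],[0,0,0,0,4]]]'
python3 -c "from h import *;to(.523,-.0863,.0974)"
```

```text
time: 9.7
eef_pos: [0.5216, -0.0892, 0.1865]
tcp_rot: [[-0.707, 0.707, -0.001], [0.707, 0.707, -0.001], [-0.0, -0.001, -1.0]]
ft_force: [0.8, -0.4, -3.0]
finger_gap: 0.0558
finger_force: 25.0
t 9.7 pos [ 0.5216 -0.0892  0.1865] yaw_y 45.0 gap 0.0558 F [ 0.8 -0.4 -3. ]
tool cm [0.11 0.31 8.91]
```

```bash
python3 -m creep '[[[0,0.3,1,0,4],[0,0,2.5,0,4],[0,0,2.5,0,4],[0,0,1.5,0,4],[0,0,0.8,0,4],[0,0,0.3,0,4],[0,0,0,0,4],[0,0,0,0,4]]]' >/dev/null
python3 -c "from h import *;to(.523,-.0863,.0974)"
python3 -m creep '[[[0,0,0.2,0,4],[0,0,0,0,4],[0,0,0,0,4]]]'| grep -E "pos|force"
```

```text
t 10.3667 pos [ 0.5247 -0.0869  0.1012] yaw_y 45.0 gap 0.0557 F [ 0.2  0.2 -2.2]
tool cm [ 0.16 -0.08  0.38]
eef_pos: [0.5245, -0.0862, 0.0992]
ft_force: [-0.3, -0.2, -1.7]
finger_force: 25.0
```

```bash
python3 -m creep '[[[0,-0.1,0.15,0,4],[0,0,0,0,4],[0,0,0,0,4]]]' | grep -E "pos|ft_force";python3 -m creep '[[[0,0,0.1,0,4],[0,0,0,0,4],[0,0,0,0,4]]]' | grep -E "pos|ft_force"
```

```text
eef_pos: [0.5236, -0.0869, 0.0974]
ft_force: [-0.5, -0.6, -1.7]
eef_pos: [0.5237, -0.0869, 0.0973]
ft_force: [-4.6, 1.0, 11.3]
```

Contact. I'll release, lift and retreat.

```bash
python3 -m creep '[[[0,0,-0.1,0,5.8],[0,0,0,0,6.4],[0,0,0,0,7],[0,0,0,0,7.2],[0,0,0,0,7.2],[0,0,-2,0,7.2],[0,0,-4,0,7.2],[0,0,-4,0,7.2],[0,0,-2,0,7.2],[-2.5,-2,0,0,7.2],[-3.5,-2,0,0,7.2],[-3.5,-2,0,0,7.2]]]' | head -2
python3 -m creep '[[[-3.5,-2,0,0,7.2],[-3.5,-2,0,0,7.2],[-2.5,-1,0,0,7.2],[0,0,0,0,7.2]]]'|head -2
python3 - <<'E'
from h import *
import cv2
im=get_image("top")[:,:,::-1];cv2.imwrite("pics/top2.png",im)
c=cv2.convertScaleAbs(im[125:260,210:370],alpha=1.4);cv2.imwrite("pics/c4.png",cv2.resize(c,None,fx=4.4,fy=4.4,interpolation=cv2.INTER_CUBIC))
cv2.imwrite("pics/side2.png",get_image("side")[:,:,::-1])
E
```

```text
time: 12.12
eef_pos: [0.5489, -0.1966, 0.2179]
time: 12.45
eef_pos: [0.5797, -0.3058, 0.217]
```

View pics/c4.png

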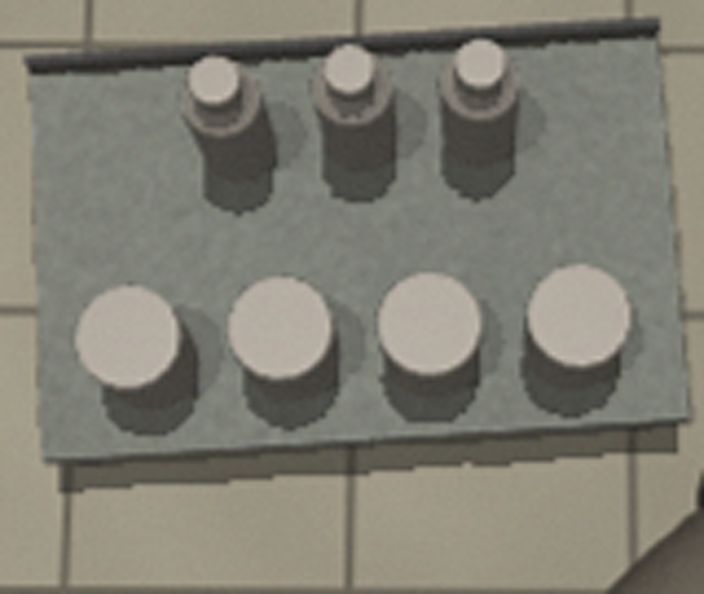

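View pics/side2.png

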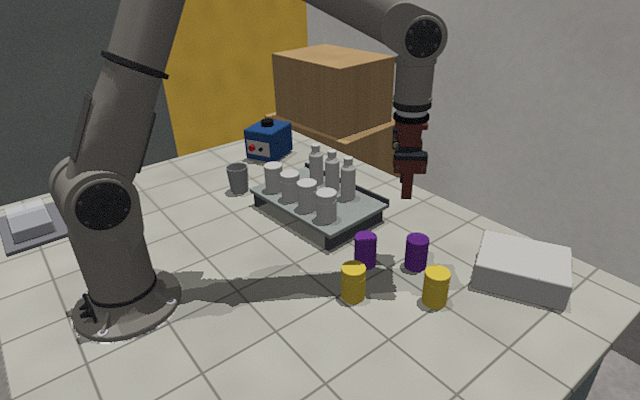

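Lids are at (128,337), (280,329), (430,324) and (579,316): evenly spaced and straight to about 1 mm. Bottle caps are in line. Everything is upright, the look-alikes and beaker haven't moved, and the gripper is clear.

```bash
python3 -c "from bench import *;print(job_done())"
```

```text
the job is handed in; nothing more can be done
None
```

I moved the stray bottle to the -y end of the bottle row and put the loose white jar in place 1; both rows measured straight and evenly spaced to about 1 mm, everything stood upright, and I handed the job in at about 12.5 s.

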